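# Stock the service caddy and hold it ready

## Robot

A 6-joint arm with a two-finger parallel gripper is mounted at the origin on a cart in front of the work surface, level with it; the furniture and walls round the work are solid. World frame = base frame: x ahead of the robot, y to its left, z up, the work surface at z = 0. Lengths are in m, angles in degrees, forces in N, time in s.
With the tool pointing down it reaches from about 0.375 to 0.9 m from the base axis. Payload 3.1 kg.
Tool frame: the origin (TCP) lies between the finger pads; the fingertips stand 11 mm ahead of it and the grasp point (between the pads) lies 8 mm behind it; z points along the fingers, y is the line along which they close (so a half turn about z gives the same grasp; the last joint's range is limited). The gripper opens to 87 mm and grips with 3 to 60 N. Pads are 19 mm wide; open, the fingers measure 117 mm over their backs; the gripper's body (75 mm by 190 mm) begins 51 mm behind the grasp point.
Start: joints at [66.377, 30.224, 82.088, -0, 67.689, -10.227], TCP at [0.145, 0.608, 0.234] pointing down, gripper open.
Joint ranges: [-176.69, 176.69], [-43.24, 126.21], [12.49, 139.97], [-82, 262], [0, 151.66], [-163.58, 163.58]. Speed limits (degrees/s): [159.86, 159.86, 180, 180, 180, 180].

## Interface

Orientations are given as a 3x3 rotation matrix whose columns are the frame's x, y, z axes.
In Python, from rig import bot gives the robot as it stands.
- The arm moves only by the tool apply_moves, never from a script. Its argument "steps" is a list that holds one entry, the list of rows, each a list of 7 numbers: the shift along the tool's x, y, z in cm, then the turn, a rotation vector about the tool's x, y, z in degrees, then the gripper command: -1 is shut, 1 is fully open, values between are in proportion. In form: [[[dx, dy, dz, rx, ry, rz, jaw], ...]]. A call has 1 to 20 rows; each row is the pose to reach, as a shift and turn from the pose commanded when the call began, along the tool's axes at that moment; what a row does not reach only later rows make up. A row lasts 1/8 s, in which the tool goes at most 62.5 mm and 10.7 degrees, less where a joint would pass 70% of its speed; a pose out of reach is approached as far as the arm can. A call with a gripper value outside its range is refused whole. The fingers move at their own pace and stop on an object; the grip force is fixed at half the most. Time passes only in rows, so rows that repeat a pose let the fingers close. It gives the time, the measured TCP pose, the force, the opening and the grip force at its end, in the units of the state.
- bot.read_state(): the state, without advancing time (a new reading comes with each control period).
- bot.capture(name): name is "side" or "top" or "wrist"; returns the picture (400x640x3 uint8, blue, green, red); there is no depth.
- bot.camera_model(name): a dict with "intrinsics" (3x3 intrinsics, pixels), "R" (3x3) and "t" (3): a world point X has camera coordinates R X + t. Camera axes: x right, y down, z forward; pixel columns grow to the right and rows downward; lengths in m; the calibration is good to about 2 mm. The wrist camera is an equidistant fisheye: a pixel r from the principal point sees the ray r / f radians off the axis. A picture is of the moment at which its call begins: read the wrist's pose just before it. camera_model takes no time and is no camera call; for the wrist camera it gives the pose at the moment of the call.
- bot.hand_in(): hands the job in; it is judged then, once.
The state is a dict: "time_s": time; "joint_positions": joint angles; "qvel": joint speeds; "tau": joint torques, N m; "position": TCP position; "tcp_rot": TCP orientation; "force": force on the tool from outside, world axes, zero at the start; "moment": the same for the moment, N m; "opening": opening from 0.0 (shut) to 1.0 (fully open); "grasp_force": force on a finger pad.
Only numpy, scipy, OpenCV 4.12 (cv2) and the standard library are available. Lean on these libraries where they do the work, as an engineer would, in place of code of your own. Each camera call takes 0.05 s, during which the arm holds its last target. There are 200 camera calls.

## Task

Take the meter pen off its sloping rest and stand it upright, cap end down, in the round holder cup of the carrying caddy, and let go of it while the caddy still stands on the bench. Then grip the caddy by its handle, lift it until its underside is about 12 cm above the bench, and finish holding it there in the air, steady and level, with the meter still standing in its cup and the two pipe elbows still in the tray; do not put it down or let go. Do not tip the caddy on the way, and leave the tape roll, the carton and the marker pen that lie round the work where they are.

Things in the scene. Friction and masses are not known exactly. Their poses are not given: they have to be found in the camera images.
- tds_meter: White pen-shaped water meter, flat bar 160 long, 28 wide, 18 thick (mm), 50 g, pale blue cap at one end. Origin: centre of its back face; y along its length away from the cap end, z out of its front (screen) side. It starts on its back on the sloping rest, cap end low and nearer the robot, rising at 60 degrees; the upper 65 mm stick out beyond the rest, free on both sides.
- meter_foot (a point): Centre of the meter's cap end face (the end that goes down into the cup), 80 mm from the meter's origin against its y and 9 mm along its z.
- meter_stand: Fixed sloping rest of bent sheet metal, 44 mm wide, on a grey foot plate 100 x 70 mm, top edge about 95 mm high. Origin: centre of the foot's underside, on the bench. Its x points horizontally the way the slope rises. Side lips 8 mm high guide the lower 73 mm of the meter; the meter can be lifted straight up off it.
- caddy: Loose grey carrying caddy with a tray 240 x 96 x 32 mm (long side along its y, walls 3 mm), 0.47 kg in all, give or take 20 per cent. Origin: centre of its underside; z up when level. A round holder cup stands at the +y end, a handle over the middle, two pipe elbows lie in the compartment at the -y end.
- caddy_handle: The caddy's handle, fixed to it (same origin and axes as the caddy): a black flat bar 16 mm thick (x), 80 mm long (y), 28 mm high, its top 166 mm above the caddy's underside, on two round steel posts 12 mm thick at y = +-29 mm. The caddy is balanced: its weight, loaded or not, lies within about 10 mm of the handle's middle.
- handle_grip (a point): Centre of the black handle bar, 152 mm above the caddy's underside; grip across its 16 mm thickness (the caddy's x).
- cup_floor (a point): Centre of the inner floor of the caddy's round holder cup, 92 mm from the caddy's middle along its y. The cup is 46 mm wide inside, 52 mm outside, 71 mm deep inside; its rim is 77 mm above the caddy's underside.
- elbow_a: Loose white pipe elbow, 37 x 37 x 18 mm, in the caddy's tray. Origin: centre of its underside.
- elbow_b: Loose white pipe elbow, 37 x 37 x 18 mm, in the caddy's tray. Origin: centre of its underside.
- kit_box: Bystander: small white carton 90 x 62 x 45 mm beyond the work. Origin: centre of its underside.
- tape_roll: Bystander: black tape roll 62 mm across, 19 mm high, lying flat near the bench's front edge. Origin: centre of its underside.
- marker: Bystander: marker pen with a black cap, 135 mm long, 17 mm thick, lying beyond the work to the left. Origin: centre of its underside.

How it is judged (in metres and radians):
On the way:
1. the meter stands in the cup, cap end down on the cup's floor, let go, with the caddy still on the bench (distance between meter_foot and cup_floor below 0.022 m and angle between tds_meter's own y axis and vertical below 0.34 rad and contact force between tds_meter and the fingers below 0.05 N and height (world z) of caddy below 0.01 m), for 0.2 s.
At the end, for the whole second after the job is handed in: Caddy held by its handle, underside 8 to 20 cm above the bench, tilt under 0.12 rad, still (under 3 cm/s, 0.15 rad/s), touching neither rest nor carton; meter untouched in the cup, cap end within 22 mm of the cup floor's centre, within 0.34 rad of upright; both elbows in the tray (height (world z) of caddy between 0.08 and 0.2 m and angle between caddy's own z axis and vertical below 0.12 rad and linear speed of caddy below 0.03 m/s and angular speed of caddy below 0.15 rad/s and contact force between caddy_handle and the fingers above 2 N and contact force between caddy and meter_stand below 0.1 N and contact force between caddy and kit_box below 0.1 N and contact force between tds_meter and the fingers below 0.05 N and distance between meter_foot and cup_floor below 0.022 m and angle between the y axis of tds_meter and the z axis of caddy, either way round below 0.34 rad and x of elbow_a in the frame of caddy between -0.05 and 0.05 m and y of elbow_a in the frame of caddy between -0.12 and 0.12 m and z of elbow_a in the frame of caddy between -0.005 and 0.035 m and x of elbow_b in the frame of caddy between -0.05 and 0.05 m and y of elbow_b in the frame of caddy between -0.12 and 0.12 m and z of elbow_b in the frame of caddy between -0.005 and 0.035 m); the arm keeps its last pose, push and grip.
It fails at once if the caddy is tipped by more than 0.35 rad (angle between caddy's own z axis and vertical above 0.35 rad).
It fails at once if a bystander is moved by more than 3 cm (distance of any of kit_box, tape_roll, marker from where it was at the start of the episode above 0.03 m).
It also fails if it takes over 61 s, if anything falls off the work surface, if the arm or the gripper's body presses on something with over 40 N, if the wrist force passes 120 N, or if a joint passes its speed limit or range.

## Working session

There is one attempt and no reset: what is moved stays moved. The work goes in short steps, Python scripts to look and compute and a tool call to move; the robot and the scene stay as the last step left them, time stands still between calls to the robot, and variables do not carry over. Pictures are saved under pics/ and viewed, at most 10 in all, crops included, and the job is handed in when it is done.

Besides the shell and the picture viewer there is one more tool, called after "Request:" as name(argument=value, ...) on one line, values as JSON. apply_moves: Moves the arm, as the interface text tells. Its arguments: {"type":"object","properties":{"steps":{"type":"array","items":{"type":"array","items":{"type":"array","items":{"type":"number"}}}}},"required":["steps"]}

```bash
mkdir -p pics; ls; python3 - <<'E'
from rig import bot
import cv2,numpy as np
for n in("side","top"):
    cv2.imwrite(f"pics/{n}0.png",bot.capture(n)); m=bot.camera_model(n)
    print(n,m["intrinsics"],m["R"],m["t"])
s=bot.read_state();print(s)
E
```

```text
pics
side [[485.94159122   0.         325.35378306]
 [  0.         485.94159122 201.364329  ]
 [  0.           0.           1.        ]] [[ 0.99275468 -0.12006527 -0.00474063]
 [-0.06082081 -0.4680859  -0.88158745]
 [ 0.10362901  0.87548839 -0.47199693]] [-0.58455148  0.15384902  1.13849733]
top [[510.02557311   0.         323.00823853]
 [  0.         510.02557311 197.96472912]
 [  0.           0.           1.        ]] [[ 2.78627106e-02 -9.99593357e-01  6.06542573e-03]
 [-9.78439124e-01 -2.85142902e-02 -2.04557608e-01]
 [ 2.04647378e-01 -2.35120413e-04 -9.78835735e-01]] [-0.01154409  0.57454434  1.30658675]
{'time_s': 0.1, 'joint_positions': array([ 6.63748060e+01,  3.02748277e+01,  8.21475452e+01, -7.41042406e-04,
        6.76886747e+01, -1.02261365e+01]), 'qvel': array([ 0.1210027 , -0.1992825 , -0.24574775, -0.07539135, -0.07382717,
        0.04882816]), 'tau': array([ 8.95746871e-05, -4.40987170e+01, -1.77152002e+01,  6.34907233e-02,
        5.34442754e-02, -3.60766717e-05]), 'position': array([0.14454193, 0.6074178 , 0.23266504]), 'tcp_rot': array([[-9.72780703e-01,  2.31726383e-01, -7.65753235e-04],
       [ 2.31727410e-01,  9.72779131e-01, -1.78049845e-03],
       [ 3.32320299e-04, -1.90948055e-03, -9.99998122e-01]]), 'force': array([ 0.44090135, -0.43389703, -0.74378779]), 'moment': array([ 0.03395996, -0.03117536,  0.03861554]), 'grasp_force': 0.0, 'opening': 1.002337043220399}
```

View pics/side0.png

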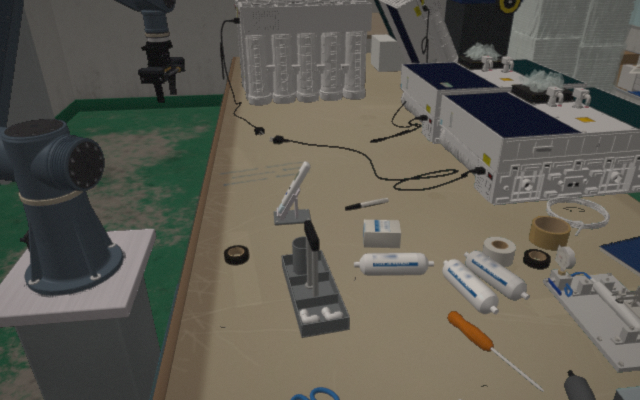

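View pics/top0.png

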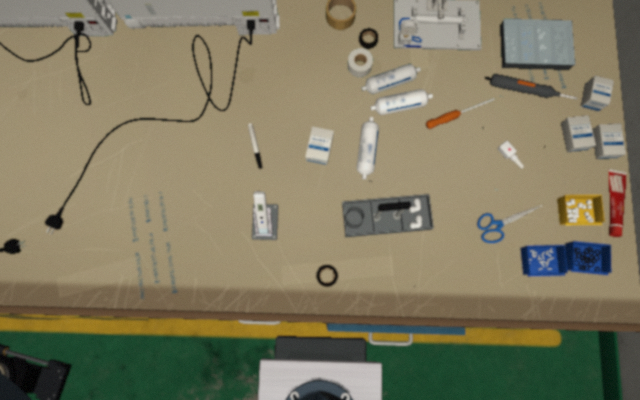

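Side view: meter runs from about (283,215) to (307,165) and the caddy handle is at (312,235). Top view: meter about (262,213), caddy (343–432, 195–236) with the cup at (355,216) and the handle at (400,206), tape (327,275), carton (320,145), marker (256,145). I'll enlarge both views next.

```bash
python3 - <<'E'
import cv2,numpy as np
t=cv2.imread("pics/top0.png");s=cv2.imread("pics/side0.png")
a=cv2.resize(t[180:250,240:440],None,fx=4,fy=4,interpolation=cv2.INTER_CUBIC)
b=cv2.resize(s[155:340,265:365],(324,600)[0:2],interpolation=cv2.INTER_CUBIC) 
c=np.zeros((590,800,3),np.uint8); c[:280]=a
c[285:285+300,:400]=cv2.resize(s[155:230,265:365],(400,300),interpolation=cv2.INTER_CUBIC)
c[285:285+300,400:800]=cv2.resize(s[215:340,275:375][:75],(400,300),interpolation=cv2.INTER_CUBIC)
cv2.imwrite("pics/crop1.png",c)
E
cat > h.py <<'E'
import numpy as np,cv2
from rig import bot
def ray(n,p,m=None):
    m=m or bot.camera_model(n);K,R,t=map(np.array,(m["intrinsics"],m["R"],m["t"]))
    a=np.array([(p[0]-K[0,2])/K[0,0],(p[1]-K[1,2])/K[1,1]])
    if n=="wrist":
        th=np.hypot(*a);d=np.array([*(a/max(th,1e-9)*np.sin(th)),np.cos(th)])
    else: d=np.array([*a,1.])
    d=R.T@d
    return -R.T@t,d/np.linalg.norm(d)
def onz(n,p,z,m=None):
    o,d=ray(n,p,m);return o+d*(z-o[2])/d[2]
def tri(*rs):
    A=0;b=0
    for o,d in rs:
        P=np.eye(3)-np.outer(d,d);A=A+P;b=b+P@o
    X=np.linalg.solve(A,b);return X,[np.linalg.norm((np.eye(3)-np.outer(d,d))@(X-o)) for o,d in rs]
E
```

```text
(no output)
```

View pics/crop1.png

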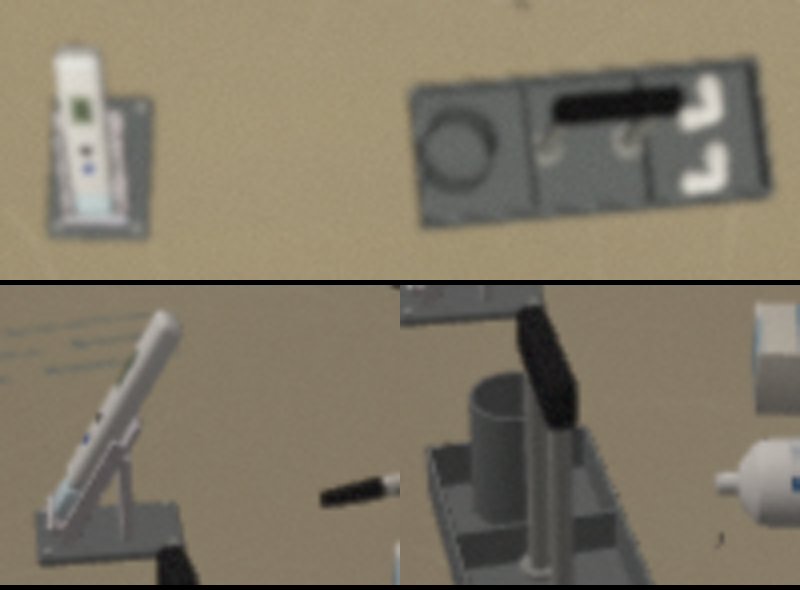

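Crop: meter top end near top-px (259,193), cap end near (263,233). Foot plate and caddy are both near axis-aligned, with the cup at the left (+y) end. Handle bar top runs from (378,207) to (410,205).

```bash
python3 - <<'E'
from h import *
np.set_printoptions(precision=4,suppress=True)
c=lambda x,y:(x/4+240-.4,y/4+180-.4)
print("handle",onz("top",c(553,107),.166),onz("top",c(682,100),.166))
q=[onz("top",c(*p),.032) for p in((412,87),(756,58),(772,195),(422,228))];print("caddy",np.array(q),np.mean(q,0))
print("cup",onz("top",c(457,150),.077))
f=[onz("top",c(*p),.003) for p in((62,97),(152,98),(147,240),(49,237))];print("foot",np.array(f),np.mean(f,0))
print("meter top tri",tri(ray("top",c(78,52)),ray("side",(306,162.5))))
print("meter screen-top edge", onz("top",c(78,60),.15), "cap",onz("top",c(95,205),.025))
print("tape",onz("top",(327,275),.019)[:2],"box",onz("top",(320,145),.045)[:2],"marker",onz("top",(256,145),.01)[:2])
E
```

```text
handle [ 0.5352 -0.1305  0.166 ] [ 0.5419 -0.2098  0.166 ]
caddy [[ 0.5725 -0.0489  0.032 ]
 [ 0.5996 -0.2842  0.032 ]
 [ 0.5051 -0.2936  0.032 ]
 [ 0.4759 -0.0576  0.032 ]] [ 0.5383 -0.1711  0.032 ]
cup [ 0.5221 -0.0775  0.077 ]
foot [[0.5642 0.1932 0.003 ]
 [0.5653 0.1306 0.003 ]
 [0.4661 0.1295 0.003 ]
 [0.4662 0.1967 0.003 ]] [0.5155 0.1625 0.003 ]
meter top tri (array([0.5602, 0.1631, 0.1642]), [np.float64(0.0014903553405614179), np.float64(0.0014903553405614853)])
meter screen-top edge [0.5596 0.1647 0.15  ] cap [0.4862 0.1638 0.025 ]
tape [ 0.373  -0.0117] box [0.7271 0.0173] marker [0.7329 0.1991]
```

```bash
cat >> h.py <<'E'
from scipy.spatial.transform import Rotation as Ro
np.set_printoptions(precision=3,suppress=True)
def Rt(lean,yaw=0):  # lean>0: tool points forward; yaw about world z
    a=np.radians(lean);z=np.array([np.sin(a),0,-np.cos(a)]);y=np.array([0,1.,0])
    return Ro.from_euler('z',yaw,degrees=True).as_matrix()@np.column_stack([np.cross(y,z),y,z])
def plan(g,R):  # grasp point target
    s=bot.read_state();R0=np.array(s["tcp_rot"]);t=np.array(g)+.008*R[:,2]
    print("row",R0.T@(t-s["position"])*100,Ro.from_matrix(R0.T@R).as_rotvec(degrees=True))
E
python3 - <<'E'
from h import *
plan((.54,.164,.24),Rt(-15))
m=bot.camera_model("wrist");s=bot.read_state()
R=np.array(s["tcp_rot"]);C=-np.array(m["R"]).T@m["t"]
print("cam in tool",R.T@(C-s["position"]),R.T@np.array(m["R"]).T,m["intrinsics"])
E
```

```text
row [-48.543 -34.019   0.088] [  1.648  14.9   -13.336]
cam in tool [ 0.082 -0.    -0.15 ] [[ 0.    -0.955 -0.298]
 [ 1.     0.001 -0.001]
 [ 0.001 -0.298  0.955]] [[309.707   0.    319.087]
 [  0.    309.707 197.46 ]
 [  0.      0.      1.   ]]
```

Request:
apply_moves(steps=[[[-4.9,-3.4,-3,0.2,1.5,-1.3,0.4],[-9.7,-6.8,-3,0.3,3,-2.7,0.4],[-14.6,-10.2,-3,0.5,4.5,-4,0.4],[-19.4,-13.6,-3,0.6,6,-5.3,0.4],[-24.3,-17,-3,0.8,7.5,-6.7,0.4],[-29.1,-20.4,-3,1,8.9,-8,0.4],[-34,-23.8,-2,1.2,10.4,-9.3,0.4],[-38.8,-27.2,-2,1.3,11.9,-10.7,0.4],[-43.7,-30.6,-1,1.5,13.4,-12,0.4],[-48.5,-34,0,1.6,14.9,-13.3,0.4],[-48.5,-34,0,1.6,14.9,-13.3,0.4],[-48.5,-34,0,1.6,14.9,-13.3,0.4]]])

```text
time_s: 1.6
position: [0.5371, 0.1649, 0.233]
tcp_rot: [[-0.966, 0.002, -0.26], [0.001, 1.0, 0.003], [0.26, 0.003, -0.966]]
force: [-0.2, -0.3, -0.4]
opening: 0.697
grasp_force: 0.0
```

```bash
python3 - <<'E'
from h import *
s=bot.read_state();print(s["time_s"],s["position"],s["opening"]);
m=bot.camera_model("wrist");im=bot.capture("wrist");cv2.imwrite("pics/w1.png",im)
import pickle;pickle.dump(m,open("w1.pkl","wb"))
E
```

```text
1.6 [0.537 0.165 0.233] 0.696749669031362
```

View pics/w1.png

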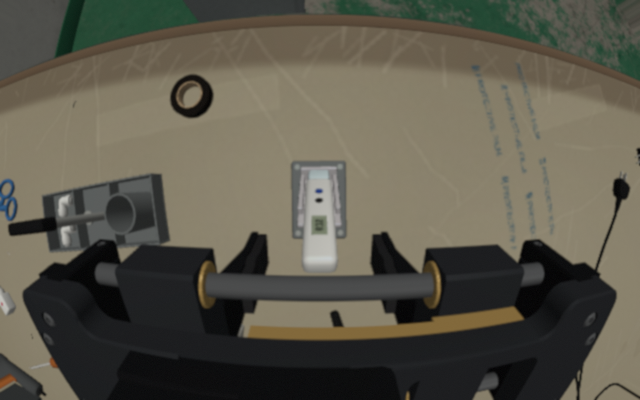

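Wrist view: the meter lies along col 319, its upper end at rows 258–271, centred between the fingers (cols 257/383). Cup mouth shows at (119,213).

```bash
python3 - <<'E'
from h import *
import pickle
m=pickle.load(open("w1.pkl","rb"))
print("end edge tri",tri(ray("wrist",(320,270.5),m),ray("top",(259.1,191.8)),ray("side",(306,162.5))))
print("screen",tri(ray("wrist",(319,225),m),ray("top",(240+81/4-.4,180+111/4-.4))))
f=[onz("wrist",p,.003,m) for p in((292,163),(344,162),(347,237),(293,238))];print("foot",np.array(f),np.mean(f,0))
print("cup",onz("wrist",(120,213),.077,m), "tape",onz("wrist",(191,96),.019,m))
E
```

```text
end edge tri (array([0.562, 0.164, 0.164]), [np.float64(0.0019489426159274349), np.float64(0.0019285047233166775), np.float64(0.00331599693941182)])
screen (array([0.533, 0.165, 0.121]), [np.float64(0.0002587841583273049), np.float64(0.00025878415832752895)])
foot [[0.469 0.13  0.003]
 [0.467 0.197 0.003]
 [0.564 0.201 0.003]
 [0.566 0.131 0.003]] [0.516 0.165 0.003]
cup [ 0.529 -0.077  0.077] tape [ 0.376 -0.006  0.019]
```

```bash
python3 - <<'E'
from h import *
plan((.549,.165,.131),Rt(-15))
E
```

```text
row [-3.842 -0.083 10.365] [ 0.165 -0.042  0.026]
```

Request:
apply_moves(steps=[[[-3.8,-0.1,3,0,0,0,0.4],[-3.8,-0.1,6,0,0,0,0.4],[-3.8,-0.1,8.5,0,0,0,0.4],[-3.8,-0.1,10.4,0,0,0,0.4],[-3.8,-0.1,10.4,0,0,0,0.4],[-3.8,-0.1,10.4,0,0,0,-0.2],[-3.8,-0.1,10.4,0,0,0,-0.8],[-3.8,-0.1,10.4,0,0,0,-1],[-3.8,-0.1,10.4,0,0,0,-1],[-3.8,-0.1,10.4,0,0,0,-1],[-3.8,-0.1,10.4,0,0,0,-1]]])

```text
time_s: 3.02
position: [0.548, 0.1641, 0.1236]
tcp_rot: [[-0.966, 0.001, -0.257], [0.0, 1.0, 0.003], [0.257, 0.003, -0.966]]
force: [1.0, -0.3, 2.4]
opening: 0.334
grasp_force: 30.0
```

```bash
python3 - <<'E'
from h import *
s=bot.read_state();print(s["grasp_force"],s["opening"]*87)
p=np.array(s["position"])-.008*np.array(s["tcp_rot"])[:,2];print(p)
plan(p+[0,0,.14],np.array(s["tcp_rot"]))
E
```

```text
30.00010672956705 29.023425530001415
[0.55  0.164 0.131]
row [  3.603   0.037 -13.528] [0. 0. 0.]
```

Request:
apply_moves(steps=[[[0.9,0,-3.4,0,0,0,-1],[1.8,0,-6.8,0,0,0,-1],[2.7,0,-10.1,0,0,0,-1],[3.6,0,-13.5,0,0,0,-1],[3.6,0,-13.5,0,0,0,-1]]])

```text
time_s: 3.65
position: [0.5493, 0.1639, 0.2654]
tcp_rot: [[-0.968, 0.001, -0.252], [-0.0, 1.0, 0.003], [0.252, 0.003, -0.968]]
force: [-0.2, -0.4, -0.5]
opening: 0.334
grasp_force: 30.0
```

```bash
python3 - <<'E'
from h import *
plan((.5285,-.078,.27),Rt(15))
E
```

```text
row [  1.741 -24.192   0.706] [  0.172 -29.581  -0.035]
```

Request:
apply_moves(steps=[[[0.2,-3,0.1,0,-3.7,0,-1],[0.4,-6,0.2,0,-7.4,0,-1],[0.6,-9,0.3,0,-11.1,0,-1],[0.9,-12,0.4,0.1,-14.8,0,-1],[1.1,-15,0.5,0.1,-18.5,0,-1],[1.3,-18,0.5,0.1,-22.2,0,-1],[1.5,-21,0.6,0.1,-25.9,0,-1],[1.7,-23,0.7,0.2,-28,0,-1],[1.7,-24.2,0.7,0.2,-29.6,0,-1],[1.7,-24.2,0.7,0.2,-29.6,0,-1],[1.7,-24.2,0.7,0.2,-29.6,0,-1]]])

```text
time_s: 5.03
position: [0.5289, -0.0778, 0.2592]
tcp_rot: [[-0.968, 0.001, 0.251], [0.001, 1.0, -0.0], [-0.251, -0.0, -0.968]]
force: [-0.2, -0.1, -1.2]
opening: 0.328
grasp_force: 30.0
```

```bash
python3 - <<'E'
from h import *
import pickle
s=bot.read_state();R=np.array(s["tcp_rot"]);print(np.array(s["position"])-.008*R[:,2],np.degrees(np.arcsin(R[0,2])))
m=bot.camera_model("wrist");im=bot.capture("wrist");pickle.dump(m,open("w2.pkl","wb"));si=bot.capture("side")
cv2.imwrite("pics/w2f.png",im);cv2.imwrite("pics/s2f.png",si)
c=np.zeros((590,800,3),np.uint8)
c[:,:380]=cv2.resize(si[145:293,265:360],(380,592),interpolation=cv2.INTER_CUBIC)[:590]
c[:300,400:]=cv2.resize(im[100:300,190:457],(400,300),interpolation=cv2.INTER_CUBIC)
t=bot.capture("top");cv2.imwrite("pics/t2f.png",t)
c[310:590,400:]=cv2.resize(t[180:250,330:430],(400,280),interpolation=cv2.INTER_CUBIC)
cv2.imwrite("pics/c2.png",c)
E
```

```text
[ 0.527 -0.078  0.267] 14.53699121309176
```

View pics/c2.png

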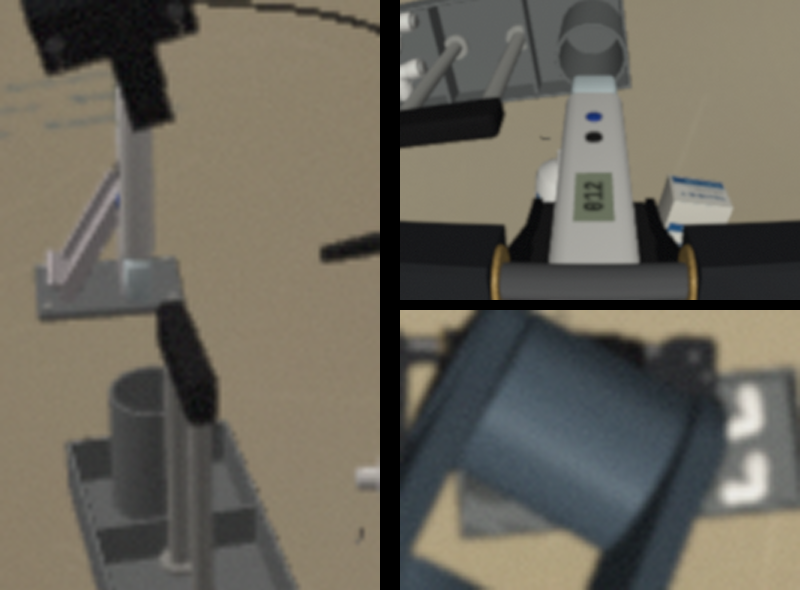

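Side crop: the meter hangs vertical, cap bottom corners at (122,290)/(152,296). Wrist crop: cap end edge at (594,78), cup rim ellipse spans cols 560–626, so the two line up sideways.

```bash
python3 - <<'E'
from h import *
import pickle
m=pickle.load(open("w2.pkl","rb"))
W=lambda x,y:(190+(x-400)/1.5-.2,100+y/1.5-.2); S=lambda x,y:(265+x/4-.4,145+y/4-.4)
print("front -y corner",tri(ray("wrist",W(574,79),m),ray("side",S(122,290))))
print("rim L/R",onz("wrist",W(560,54),.077,m),onz("wrist",W(626,54),.077,m))
print("rim near robot",onz("wrist",W(594,27),.077,m))
# side: meter axis from side left edge
for a in((118,110),(122,285),(152,130),(154,250)): print(ray("side",S(*a)),)
# vertical plane y=-.092 (side face)
for a in((118,110),(122,285),(153,130),(154,290)):
    o,d=ray("side",S(*a));print("sideface",o+d*(-.092-o[1])/d[1])
# side rim ellipse l/r/top
for a in((111,397),(140,369)): print("side rim",onz("side",S(*a),.077))
E
```

```text
front -y corner (array([ 0.514, -0.089,  0.148]), [np.float64(0.0004901059131243304), np.float64(0.000490105913124318)])
rim L/R [ 0.526 -0.102  0.077] [ 0.526 -0.056  0.077]
rim near robot [ 0.506 -0.078  0.077]
(array([ 0.472, -0.995,  0.67 ]), array([ 0.043,  0.908, -0.417]))
(array([ 0.472, -0.995,  0.67 ]), array([ 0.04 ,  0.867, -0.497]))
(array([ 0.472, -0.995,  0.67 ]), array([ 0.06 ,  0.902, -0.427]))
(array([ 0.472, -0.995,  0.67 ]), array([ 0.057,  0.874, -0.482]))
sideface [ 0.515 -0.092  0.256]
sideface [ 0.513 -0.092  0.153]
sideface [ 0.532 -0.092  0.243]
sideface [ 0.53  -0.092  0.148]
side rim [ 0.505 -0.084  0.077]
side rim [ 0.523 -0.057  0.077]
```

Request:
apply_moves(steps=[[[-0.8,-0.1,0.2,0,0,0,-1],[-0.8,-0.1,0.2,0,0,0,-1],[0,-0.1,3.1,0,0,0,-1],[0.7,-0.1,6,0,0,0,-1],[1.2,-0.1,8,0,0,0,-1],[1.7,-0.1,9.9,0,0,0,-1],[1.7,-0.1,9.9,0,0,0,-1]]])

```text
time_s: 6.05
position: [0.537, -0.0788, 0.1585]
tcp_rot: [[-0.968, 0.001, 0.25], [0.001, 1.0, 0.0], [-0.25, 0.001, -0.968]]
force: [-0.1, 0.7, -0.8]
opening: 0.327
grasp_force: 30.0
```

```bash
python3 - <<'E'
from h import *
s=bot.read_state();R=np.array(s["tcp_rot"]);p=np.array(s["position"])-.008*R[:,2];print(p,s["force"],s["moment"])
plan((.535,-.079,.129),R)
si=bot.capture("side");cv2.imwrite("pics/s3.png",cv2.resize(si[145:293,265:360],(380,592),interpolation=cv2.INTER_CUBIC))
E
```

```text
[ 0.535 -0.079  0.166] [-0.143  0.659 -0.829] [0.034 0.208 0.012]
row [ 0.935 -0.02   3.608] [0. 0. 0.]
```

View pics/s3.png

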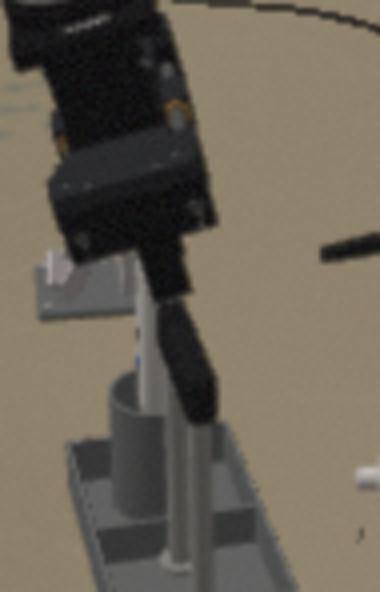

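The cap end is inside the cup without contact, and the gripper body clears the handle. Lowering to just above the floor.

Request:
apply_moves(steps=[[[0.4,0,1.5,0,0,0,-1],[0.7,0,2.7,0,0,0,-1],[0.8,0,3.2,0,0,0,-1],[0.9,0,3.5,0,0,0,-1],[0.9,0,3.5,0,0,0,-1]]])

```text
time_s: 6.72
position: [0.5394, -0.0794, 0.126]
tcp_rot: [[-0.966, 0.001, 0.257], [0.0, 1.0, -0.002], [-0.257, -0.002, -0.966]]
force: [-1.6, 2.5, 11.3]
opening: 0.329
grasp_force: 30.0
```

The meter has reached the floor (11 N). I'll ease off 1 mm and let go, opening only part way because of the handle.

Request:
apply_moves(steps=[[[0,0,-0.1,0,0,0,-1],[0,0,-0.1,0,0,0,-0.15],[0,0,-0.1,0,0,0,0.0],[0,0,-0.1,0,0,0,0.05],[0,0,-0.1,0,0,0,0.05],[0,0,-0.1,0,0,0,0.05],[0,0,-0.1,0,0,0,0.05],[0,0,-0.1,0,0,0,0.05]]])

```text
time_s: 7.72
position: [0.5378, -0.0793, 0.1247]
tcp_rot: [[-0.968, 0.001, 0.253], [0.0, 1.0, -0.001], [-0.253, -0.001, -0.968]]
force: [1.0, -0.6, 0.2]
opening: 0.521
grasp_force: 0.0
```

```bash
python3 - <<'E'
from h import *
s=bot.read_state();R=np.array(s["tcp_rot"]);p=np.array(s["position"])-.008*R[:,2];print(p,s["force"],s["opening"])
si=bot.capture("side");w=bot.capture("wrist")
c=np.zeros((592,790,3),np.uint8);c[:,:380]=cv2.resize(si[145:293,265:360],(380,592),interpolation=cv2.INTER_CUBIC)
c[:300,390:]=cv2.resize(w[100:300,190:457],(400,300),interpolation=cv2.INTER_CUBIC);cv2.imwrite("pics/c4.png",c)
plan(p+[-.03,0,.12],R)
E
```

```text
[ 0.536 -0.079  0.132] [ 0.986 -0.6    0.221] 0.5207061656994839
row [ -0.13   -0.013 -12.368] [-0.001  0.003 -0.   ]
```

View pics/c4.png

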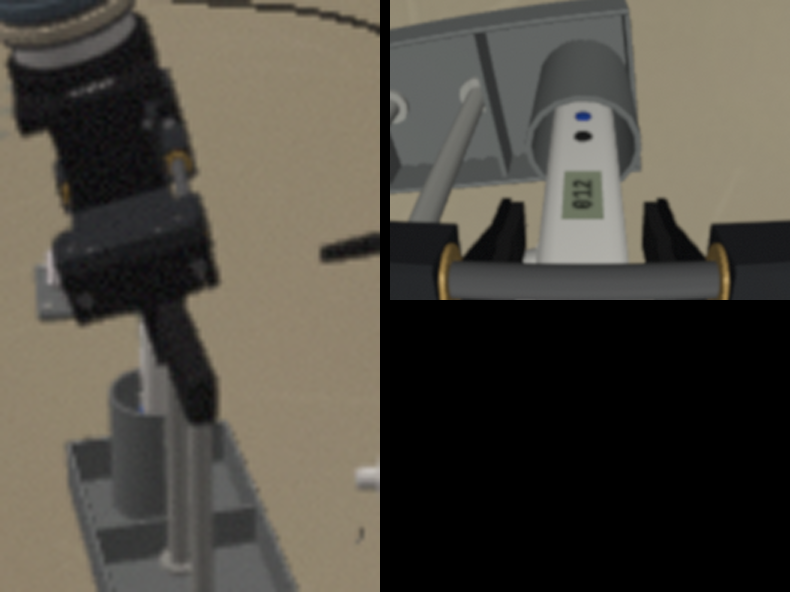

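Wrist crop: the meter stands in the cup between the open fingers, touched by neither. I'll back off along the tool axis.

Request:
apply_moves(steps=[[[0,0,-2,0,0,0,0.05],[0,0,-4,0,0,0,0.05],[0,0,-7,0,0,0,0.05],[0,0,-10,0,0,0,0.05],[0,0,-13,0,0,0,0.2],[0,0,-15,0,0,0,0.5],[0,0,-15,0,0,0,0.5]]])

```text
time_s: 8.7
position: [0.5004, -0.0795, 0.2714]
tcp_rot: [[-0.967, 0.001, 0.256], [0.0, 1.0, -0.003], [-0.256, -0.003, -0.967]]
force: [-1.3, 0.0, 0.0]
opening: 0.716
grasp_force: 0.0
```

```bash
python3 - <<'E'
from h import *
print(bot.read_state()["joint_positions"])
for y in(96,-84): plan((.5385,-.17,.27),Rt(0,y))
E
```

```text
[ -25.371   12.969  106.333    8.374   47.471 -120.297]
row [-3.442 -9.047  1.905] [-12.546  11.063 -95.431]
row [-3.442 -9.047  1.905] [10.751 12.193 83.469]
```

Request:
apply_moves(steps=[[[-0.4,-1.1,0.2,1.3,1.5,10.3,0.7],[-0.9,-2.3,0.5,2.7,3,20.7,0.9],[-1.3,-3.4,0.7,4,4.5,31,1],[-1.7,-4.5,0.9,5.3,6,41.5,1],[-2.2,-5.7,1.2,6.7,7.6,52,1],[-2.6,-6.8,1.4,8,9.1,62.5,1],[-3,-7.9,1.7,9.4,10.6,73,1],[-3.4,-9,1.9,10.8,12.2,83.5,1],[-3.4,-9,1.9,10.8,12.2,83.5,1],[-3.4,-9,1.9,10.8,12.2,83.5,1],[-3.4,-9,1.9,10.8,12.2,83.5,1]]])

```text
time_s: 10.07
position: [0.5369, -0.1684, 0.2599]
tcp_rot: [[-0.106, 0.994, -0.005], [0.994, 0.106, 0.002], [0.002, -0.004, -1.0]]
force: [0.1, 0.0, 0.6]
opening: 0.999
grasp_force: 0.0
```

```bash
python3 - <<'E'
from h import *
import pickle
s=bot.read_state();R=np.array(s["tcp_rot"]);print(np.array(s["position"])-.008*R[:,2],R,s["joint_positions"][5])
m=bot.camera_model("wrist");im=bot.capture("wrist");pickle.dump(m,open("w5.pkl","wb"));cv2.imwrite("pics/w5.png",im)
E
```

```text
[ 0.537 -0.168  0.268] [[-0.106  0.994 -0.005]
 [ 0.994  0.106  0.002]
 [ 0.002 -0.004 -1.   ]] -34.8313510116023
```

View pics/w5.png

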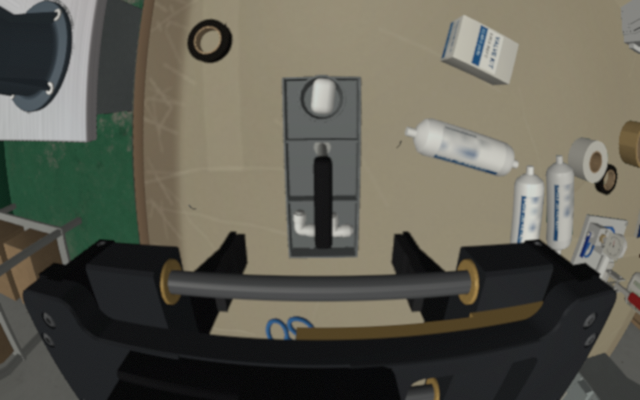

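Wrist view: handle bar at cols 315–331, rows 157–248, nearly vertical in the image; the meter stands in the cup at (322,97) and both elbows are in the tray.

```bash
python3 - <<'E'
from h import *
import pickle
m=pickle.load(open("w5.pkl","rb"));im=cv2.imread("pics/w5.png")
k=(im.max(2)<45)[155:247,300:345].astype(np.uint8)
for r in (170,190,210,230,240):
    c=np.flatnonzero(im[r,300:345].max(1)<40)+300;print(r,c.min(),c.max(),onz("wrist",(c.mean(),r),.166,m))
for r in(157,161,248):print(onz("wrist",(323,r),.166,m))
for p in((284,79),(360,78),(357,255),(290,256)):print("tray",onz("wrist",p,.032,m))
E
```

```text
170 314 331 [ 0.536 -0.139  0.166]
190 315 331 [ 0.539 -0.156  0.166]
210 315 331 [ 0.541 -0.173  0.166]
230 316 330 [ 0.543 -0.191  0.166]
240 316 331 [ 0.544 -0.201  0.166]
[ 0.536 -0.129  0.166]
[ 0.536 -0.132  0.166]
[ 0.544 -0.209  0.166]
tray [ 0.482 -0.061  0.032]
tray [ 0.573 -0.049  0.032]
tray [ 0.601 -0.281  0.032]
tray [ 0.509 -0.293  0.032]
```

```bash
python3 - <<'E'
from h import *
plan((.540,-.170,.152),Rt(0,-83.5))
E
```

```text
row [-0.204  0.327 11.607] [-0.238 -0.113 -0.435]
```

Request:
apply_moves(steps=[[[-0.2,0.3,3,-0.2,-0.1,-0.4,1],[-0.2,0.3,6,-0.2,-0.1,-0.4,1],[-0.2,0.3,9,-0.2,-0.1,-0.4,1],[-0.2,0.3,11,-0.2,-0.1,-0.4,1],[-0.2,0.3,11.6,-0.2,-0.1,-0.4,1],[-0.2,0.3,11.6,-0.2,-0.1,-0.4,1],[-0.2,0.3,11.6,-0.2,-0.1,-0.4,0.2],[-0.2,0.3,11.6,-0.2,-0.1,-0.4,-0.3],[-0.2,0.3,11.6,-0.2,-0.1,-0.4,-0.55],[-0.2,0.3,11.6,-0.2,-0.1,-0.4,-0.65],[-0.2,0.3,11.6,-0.2,-0.1,-0.4,-0.8],[-0.2,0.3,11.6,-0.2,-0.1,-0.4,-1],[-0.2,0.3,11.6,-0.2,-0.1,-0.4,-1],[-0.2,0.3,11.6,-0.2,-0.1,-0.4,-1],[-0.2,0.3,11.6,-0.2,-0.1,-0.4,-1]]])

```text
time_s: 12.0
position: [0.54, -0.1707, 0.1441]
tcp_rot: [[-0.111, 0.994, -0.001], [0.994, 0.111, -0.0], [0.0, -0.001, -1.0]]
force: [0.3, -0.3, -0.2]
opening: 0.18
grasp_force: 30.0
```

Handle gripped (opening 15.7 mm, 30 N). I'll lift slowly, straight up.

Request:
apply_moves(steps=[[[0,0,-0.2,0,0,0,-1],[0,0,-0.5,0,0,0,-1],[0,0,-1,0,0,0,-1],[0,0,-1.6,0,0,0,-1],[0,0,-2.3,0,0,0,-1],[0,0,-3.1,0,0,0,-1],[0,0,-3.9,0,0,0,-1],[0,0,-4.7,0,0,0,-1],[0,0,-5.5,0,0,0,-1],[0,0,-6.3,0,0,0,-1],[0,0,-7.1,0,0,0,-1],[0,0,-7.9,0,0,0,-1],[0,0,-8.7,0,0,0,-1],[0,0,-9.5,0,0,0,-1],[0,0,-10.3,0,0,0,-1],[0,0,-11,0,0,0,-1],[0,0,-11.6,0,0,0,-1],[0,0,-12,0,0,0,-1],[0,0,-12.2,0,0,0,-1],[0,0,-12.2,0,0,0,-1]]])

```text
time_s: 14.5
position: [0.5403, -0.1707, 0.2662]
tcp_rot: [[-0.111, 0.994, -0.0], [0.994, 0.111, -0.0], [-0.0, -0.0, -1.0]]
force: [0.2, -0.0, -5.0]
opening: 0.181
grasp_force: 30.0
```

Request:
apply_moves(steps=[[[0,0,0,0,0,0,-1],[0,0,0,0,0,0,-1],[0,0,0,0,0,0,-1],[0,0,0,0,0,0,-1],[0,0,0,0,0,0,-1],[0,0,0,0,0,0,-1],[0,0,0,0,0,0,-1],[0,0,0,0,0,0,-1]]])

```text
time_s: 15.5
position: [0.5403, -0.1707, 0.2662]
tcp_rot: [[-0.111, 0.994, -0.0], [0.994, 0.111, -0.0], [-0.0, -0.0, -1.0]]
force: [-0.3, 0.6, -5.5]
opening: 0.18
grasp_force: 30.0
```

```bash
python3 - <<'E'
from h import *
si=bot.capture("side");w=bot.capture("wrist")
c=np.zeros((592,790,3),np.uint8);c[:,:380]=cv2.resize(si[145:293,265:360],(380,592),interpolation=cv2.INTER_CUBIC)
c[:300,390:]=cv2.resize(w[20:300,140:513],(400,300),interpolation=cv2.INTER_CUBIC);cv2.imwrite("pics/c6.png",c)
E
```

```text
(no output)
```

View pics/c6.png

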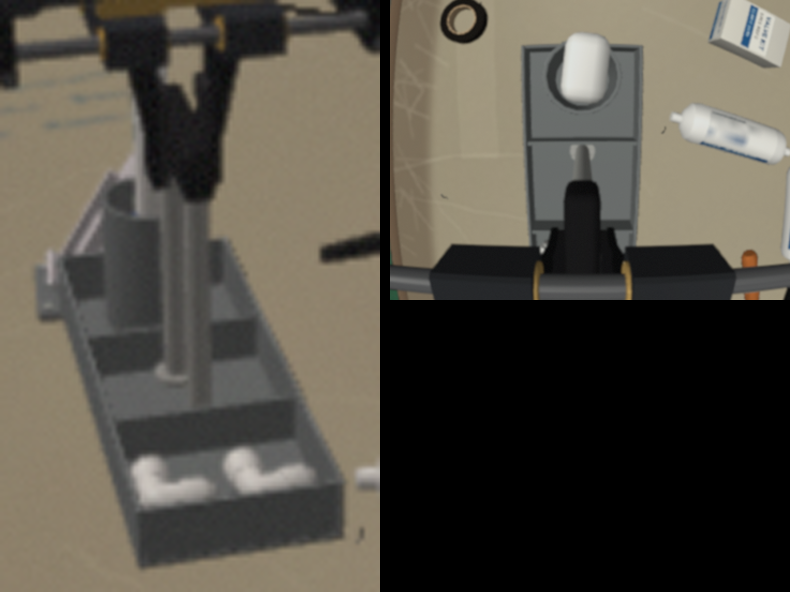

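The caddy hangs level about 12 cm up, with the meter in the cup and both elbows in the tray (near (170,480) and (265,470)). The 5.5 N load matches its weight, so I'm handing in.

```bash
python3 -c "
from rig import bot
print(bot.hand_in())"
```

```text
the job is handed in; nothing more can be done
None
```

The job is handed in, with no verdict returned: the meter stands released in the cup, and the caddy is held level by its handle about 12 cm above the bench, with both elbows in the tray.

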